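Click the socket onto the nutrunner spindle

ROBOT

A 6-joint arm with a two-finger parallel gripper is mounted at the origin on a cart in front of the work surface, level with it; the furniture and walls round the work are solid. World frame = base frame: x ahead of the robot, y to its left, z up, the work surface at z = 0. Lengths are in m, angles in degrees, forces in N, time in s.
With the tool pointing down it reaches from about 0.4 to 0.825 m from the base axis. Payload 7 kg.
Tool frame: the origin (TCP) lies on the centre line of the jaws, within the pads' length; the fingertips stand 22 mm ahead of it and the grasp point (between the pads) lies 3 mm ahead of it; z points along the fingers, y is the line along which they close (so a half turn about z gives the same grasp; the last joint's range is limited). The gripper opens to 88 mm and grips with 3 to 60 N. Pads are 19 mm wide; open, the fingers measure 130 mm over their backs; the gripper's body (78 mm by 193 mm) begins 47 mm behind the grasp point.
Start: joints at [90.59, 20.546, 0.682, 0, -70.136, -16.507], TCP at [0.185, 0.649, 0.249] pointing down, gripper open.
Joint ranges: [-176.03, 176.03], [-82.01, 121.73], [-58.28, 71.71], [-173.87, 95.51], [-174.79, -0.11], [-173.66, 173.66]. Speed limits (degrees/s): [136.94, 136.94, 172.46, 180, 180, 180].

INTERFACE

Orientations are given as [roll, pitch, yaw] about the fixed x, y, z axes, in that order (R = Rz(yaw) Ry(pitch) Rx(roll)).
In Python, from plant import get_state, cams, r gives the robot as it stands.
- The arm moves only by the tool apply_moves, never from a script. Its argument "targets" is a list of rows, each an object with "dp": the shift along the world's x, y, z in m, a list of three; "yaw": the turn about the world's z in degrees. In form: [{"dp": [x, y, z], "yaw": yaw}, ...]. A call has 1 to 20 rows; each row is the pose to reach, as a shift and turn from the pose commanded when the call began; what a row does not reach only later rows make up. A row lasts 1/12 s, in which the tool goes at most 41.7 mm and 7.16 degrees, less where a joint would pass 70% of its speed; a pose out of reach is approached as far as the arm can. A call with a gripper value outside its range is refused whole. "grip" is the gripper command: -1 is fully open, 1 is shut, values between are in proportion, set as the call begins (left out, the last holds). The fingers move at their own pace and stop on an object; "squeeze" is the grip in N (left out, the last holds). Time passes only in rows, so rows that repeat a pose let the fingers close. It gives the time, the measured TCP pose, the force, the opening and the grip force at its end, in the units of the state.
- get_state(): the state, without advancing time (a new reading comes with each control period).
- cams.capture(name): name is "side" or "top" or "wrist"; returns a dict with "image" (420x560x3 uint8, red, green, blue), "range_z" (420x560 float32, m along the optical axis (not along the pixel's ray), 0 where there is no reading), "fx", "fy", "cx", "cy" (pixels), "R" (3x3) and "t" (3): a world point X has camera coordinates R X + t; the wrist camera has in their place "T_tool_cam" (4x4, takes a point from camera to tool coordinates, whose origin is the TCP and whose axes are the flange's). Camera axes: x right, y down, z forward; pixel columns grow to the right and rows downward; lengths in m; the calibration is good to about 2 mm. A picture is of the moment at which its call begins: read the wrist's pose just before it.
- r.close_job(): hands the job in; it is judged then, once.
The state is a dict: "time_s": time; "joints": joint angles; "qd": joint speeds; "joint_torque": joint torques, N m; "tcp_pos": TCP position; "eef_rot": TCP orientation; "contact_force": force on the tool from outside, world axes, zero at the start; "moment": the same for the moment, N m; "gripper_width": finger opening in m; "gripper_force": force on a finger pad.
Only numpy, scipy, OpenCV 4.12 (cv2) and the standard library are available. Lean on these libraries where they do the work, as an engineer would, in place of code of your own. Each camera call takes 0.05 s, during which the arm holds its last target. There are 200 camera calls.

TASK

Put the red-banded socket onto the upright square drive of the blue nutrunner stand: find how the square fits by feel, then push the socket home until the spring ball clicks and it sits fully down on the spindle's shoulder, and let go. The spindle is sprung, so push gently: never push it down to the end of its travel, and leave the screw box and pliers where they are.

Things in the scene. Friction and masses are not known exactly. Their poses are not given: they have to be found in the camera images.
- socket: Loose steel impact socket, 40 mm diameter, 62 mm tall, about 0.2 kg, red band 30 to 35 mm up. It stands on its drive end, hexagon opening up. Origin: centre of its underside; z up. Sides of its square hole are parallel to the body's x and y; four white ticks on the top rim stand over the middles of the hole's sides. Grip it round the plain part, 26 to 60 mm up, at any yaw.
- socket_hole (a point): Centre of the mouth of the socket's square drive hole, at the underside (same place and axes as the socket's origin). Hole 20.5 mm wide, 24 mm deep, its mouth chamfered 2 mm at 45 degrees (24.5 mm wide at the underside). Inside, on all four sides, a groove for the detent ball runs from 7 to 14.5 mm above the underside.
- stand: Fixed bench stand: 100 x 100 x 12 mm grey base plate (sides along its x and y), blue round housing up to 55 mm diameter and 68 mm high. Origin: centre of the underside, on the spindle axis. The bench vice to its left (+y) is tall: come over it, not past it low; the wooden chest to the right behind is taller.
- drive_seat (a point): On the upright spindle's axis, top of the round shoulder (33 mm diameter) where the socket's underside rests when home; 96 mm above the bench with the spindle up; moves with it. Its yaw is only the stand's. Any of four ways round is right. The socket drops about 8 mm over the square freely, then needs some 7 to 11 N; the ball clicks in 3 to 5 mm short of the shoulder and the push falls by a few N.
- drive_tip (a point): Middle of the top face of the square drive, 20 mm above the shoulder. Square 19 mm wide; a spring ball stands 2.5 mm out of one side, 10 mm above the shoulder. The square's yaw is NOT reported (this yaw is the stand's): it starts up to 0.4 rad either way from parallel to the stand's sides. It turns only against a drag of 0.12 N m, so light rubbing does not turn it.
- spindle (a joint): Spring travel of the spindle, m: 0 = up, grows as it is pushed down, stop at 0.018. It gives way above about 4 N and then sinks about 1 mm for each further 0.7 N (about 17 N at the stop). It rises again when let go. The spindle also floats sideways, up to 3.5 mm any way, against a soft centring spring of 0.4 N/mm.
- screw_box: Bystander: open green box of screws, 80 x 110 x 28 mm, loose. Origin: centre of its underside.
- pliers: Bystander: blue-handled pliers, 56 x 165 x 12 mm, lying loose. Origin: centre of the underside.
Things that resemble listed ones, but are neither listed nor needed, are in the scene too. What is shaped like the socket but green or pink is not meant.

How it is judged:
By the outcome, as a careful person would: the job done as asked, in the order asked, and still so for the second after the job is handed in, with the robot touching nothing.
It also fails if it takes over 72 s, if anything falls off the work surface, if the arm or the gripper's body presses on something with over 40 N, if the wrist force passes 120 N, or if a joint passes its speed limit or range.

## Working session

There is one attempt and no reset: what is moved stays moved. The work goes in short steps, Python scripts to look and compute and a tool call to move; the robot and the scene stay as the last step left them, time stands still between calls to the robot, and variables do not carry over. Pictures are saved under pics/ and viewed, at most 10 in all, crops included, and the job is handed in when it is done.

Besides the shell and the picture viewer there is one more tool, called after "Request:" by a JSON object that holds its "op" and its "data", one argument or row to a line. apply_moves: Moves the arm, as the interface text tells. Its arguments: {"type":"object","properties":{"targets":{"type":"array","items":{"type":"object","properties":{"dp":{"type":"array","items":{"type":"number"}},"yaw":{"type":"number"}}}},"grip":{"type":"number"},"squeeze":{"type":"number"}},"required":["targets"]}

```bash
mkdir -p pics; ls; cat > h.py <<'E'
import numpy as np,cv2
from plant import get_state,cams,r
def cap(n,f=None):
    s=get_state(); c=cams.capture(n)
    if f: cv2.imwrite('pics/'+f,c['image'][:,:,::-1])
    return s,c
def cloud(c):
    z=c['range_z']; v,u=np.mgrid[:z.shape[0],:z.shape[1]]
    P=np.stack([(u-c['cx'])/c['fx']*z,(v-c['cy'])/c['fy']*z,z],-1)
    W=(P-c['t'])@c['R']; W[z==0]=np.nan
    return W
E
python3 - <<'E'
from h import *
s,a=cap('top','top.png'); _,b=cap('side','side.png')
print(s)
for c in(a,b): print(c['fx'],c['cx'],c['cy'],-c['R'].T@c['t'])
np.savez('tb.npz',a=cloud(a),ai=a['image'],b=cloud(b),bi=b['image'])
E
```

```text
pics
{'time_s': 0.0, 'joints': array([ 9.05907140e+01,  2.05932085e+01,  6.33796222e-01, -2.02655467e-02,
       -7.01362211e+01, -1.65075926e+01]), 'qd': array([-0.00920504,  0.10502364, -0.06384572, -0.0003273 ,  0.00343041,
        0.04749647]), 'joint_torque': array([ 2.65533549e-05, -5.82722855e+01,  2.93049735e+01,  6.99717119e+00,
        6.90073881e-03, -1.52175321e-04]), 'tcp_pos': array([0.18500368, 0.64867928, 0.24760236]), 'eef_rot': array([ 1.79902895e+02, -8.91064506e-03, -1.59237729e+01]), 'contact_force': array([-0.37061513,  0.81494096, -0.12502988]), 'moment': array([0.00133644, 0.04932542, 0.01196876]), 'gripper_force': 0.0, 'gripper_width': 0.0876263618555495}
536.6395161655889 280.1792839412559 210.8687939351676 [ 0.37164379 -0.2158325   1.2526357 ]
473.6267357605004 282.9154053648661 207.27095641484436 [0.13559654 0.60100372 0.56529527]
```

View pics/top.png

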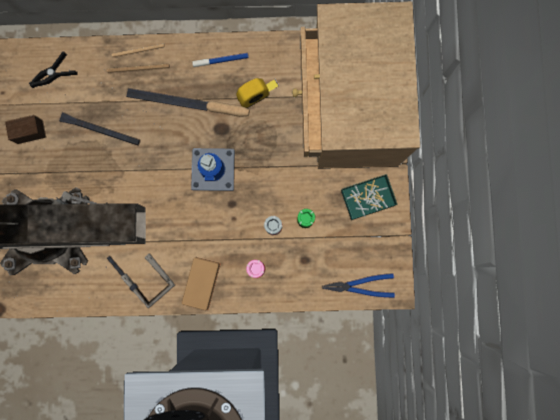

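View pics/side.png

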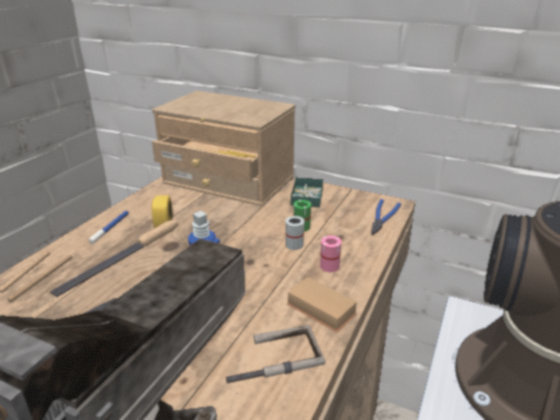

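Top view: the plain socket is at pixel (273,225), with the green decoy at (306,217) and the pink one at (255,269). The stand is at (212,169) and the vice is on the left.

```bash
python3 - <<'E'
from h import *
d=np.load('tb.npz'); W=d['a']; I=d['ai']
def reg(u0,u1,v0,v1,lo,hi,n):
    w=W[v0:v1,u0:u1].reshape(-1,3); w=w[(w[:,2]>lo)&(w[:,2]<hi)]
    print(n,len(w),'mid',(w.min(0)+w.max(0))/2,'mean',w.mean(0),'ext',np.ptp(w,axis=0),w[:,2].max())
    return w
reg(258,288,211,240,.05,.08,'socket')
reg(293,320,203,232,.05,.08,'green')
reg(240,270,255,284,.05,.08,'pink')
w=reg(185,240,145,195,.008,.02,'base')
print(cv2.minAreaRect((w[:,:2]*1000).astype(np.float32)))
reg(185,240,145,195,.06,.075,'housing')
reg(185,240,145,195,.09,.102,'shoulder')
w=reg(185,240,145,195,.11,.125,'tip')
reg(0,150,180,280,.1,.5,'vice')
reg(300,420,0,170,.1,.5,'chest')
reg(340,400,170,222,.015,.05,'box')
B=d['b']
for n,(u0,u1,v0,v1,lo,hi) in dict(sock=(282,308,212,252,.05,.07),tip=(188,215,205,245,.105,.13)).items():
    w=B[v0:v1,u0:u1].reshape(-1,3); w=w[(w[:,2]>lo)&(w[:,2]<hi)]; print(n,len(w),(w.min(0)+w.max(0))/2,np.ptp(w,axis=0))
im=cv2.resize(I[140:250,180:330,::-1],None,fx=5,fy=5,interpolation=cv2.INTER_CUBIC); cv2.imwrite('pics/crop.png',im)
E
```

```text
socket 168 mid [ 0.47835729 -0.18804571  0.05937785] mean [ 0.47857698 -0.18904099  0.06111414] ext [0.03787426 0.03831709 0.01699323] 0.06787445992662837
green 169 mid [ 0.49414744 -0.26427116  0.0586704 ] mean [ 0.49355038 -0.26341887  0.06146698] ext [0.03886149 0.03822942 0.01727667] 0.06730873871666673
pink 168 mid [ 0.38242137 -0.14838329  0.05919093] mean [ 0.38260731 -0.14788082  0.06149504] ext [0.03947042 0.0378624  0.01761336] 0.06799760780858184
base 1140 mid [ 0.61818647 -0.04373619  0.01393522] mean [ 0.6151905  -0.05206323  0.01264605] ext [0.10051585 0.11204427 0.01186753] 0.01986898495707111
((618.2990112304688, -44.11239242553711), (109.51007843017578, 100.46531677246094), 87.57523345947266)
housing 297 mid [ 0.61273991 -0.04875793  0.06749333] mean [ 0.60932572 -0.0513517   0.06663279] ext [0.06200211 0.05283812 0.01452111] 0.07475388518163704
shoulder 76 mid [ 0.61788376 -0.04815914  0.09734307] mean [ 0.61415603 -0.05159193  0.09687751] ext [0.03205917 0.03172833 0.00923662] 0.10196137701161605
tip 82 mid [ 0.61866896 -0.04859572  0.11523829] mean [ 0.61784017 -0.04883891  0.11543569] ext [0.02229341 0.02242935 0.00983213] 0.12015435492434025
vice 5897 mid [0.47866396 0.23709959 0.1584665 ] mean [0.47710703 0.22212085 0.17583487] ext [0.08677052 0.29996281 0.11676568] 0.21684933532629364
chest 16149 mid [ 0.76326742 -0.37101966  0.1615741 ] mean [ 0.75044804 -0.38097848  0.20727744] ext [0.30808104 0.23143841 0.12296828] 0.22305824520619158
box 231 mid [ 0.54141519 -0.41192873  0.02405872] mean [ 0.54260624 -0.41255834  0.02280389] ext [0.10227721 0.12550897 0.01810954] 0.03311349670757863
sock 210 [ 0.47644578 -0.2076524   0.05629931] [0.04048287 0.08251574 0.01257552]
tip 103 [ 0.61524717 -0.04717838  0.1104195 ] [0.024597   0.02371815 0.01031375]
```

View pics/crop.png

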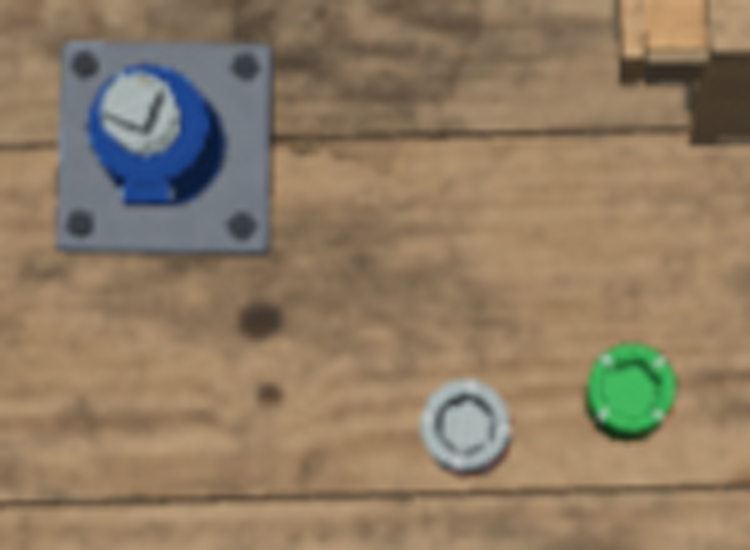

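The crop shows the socket with a hexagonal top at about (466,425). The square drive has a corner at (148,130), so it is turned about 15–20° from the stand. I'll move over the vice to hover above the socket.

Request:
{"op": "apply_moves", "data": {
  "targets": [
    {"dp": [0.03, -0.02, 0.04], "yaw": 0},
    {"dp": [0.06, -0.05, 0.09], "yaw": -5},
    {"dp": [0.09, -0.09, 0.1], "yaw": -10},
    {"dp": [0.24, -0.35, 0.1], "yaw": -62},
    {"dp": [0.24, -0.35, 0.1], "yaw": -62},
    {"dp": [0.24, -0.35, 0.1], "yaw": -62},
    {"dp": [0.24, -0.35, 0.1], "yaw": -62},
    {"dp": [0.24, -0.35, 0.1], "yaw": -62},
    {"dp": [0.24, -0.35, 0.1], "yaw": -62},
    {"dp": [0.24, -0.35, 0.1], "yaw": -62},
    {"dp": [0.24, -0.35, 0.1], "yaw": -62},
    {"dp": [0.24, -0.35, 0.1], "yaw": -62},
    {"dp": [0.293, -0.837, 0.1], "yaw": -62},
    {"dp": [0.293, -0.837, 0.1], "yaw": -62},
    {"dp": [0.293, -0.837, 0.1], "yaw": -62},
    {"dp": [0.293, -0.837, 0.1], "yaw": -62},
    {"dp": [0.293, -0.837, 0.1], "yaw": -62},
    {"dp": [0.293, -0.837, 0.1], "yaw": -62},
    {"dp": [0.293, -0.837, 0.1], "yaw": -62},
    {"dp": [0.293, -0.837, 0.1], "yaw": -62}
  ],
  "grip": -1,
  "squeeze": 30
}}

```text
time_s: 1.77
tcp_pos: [0.4606, -0.0342, 0.3487]
eef_rot: [-180.0, 0.0, -77.9]
contact_force: [1.2, -0.4, -0.2]
gripper_width: 0.0878
gripper_force: 0.0
```

Request:
{"op": "apply_moves", "data": {
  "targets": [
    {"dp": [0.018, -0.154, -0.15], "yaw": 0},
    {"dp": [0.018, -0.154, -0.15], "yaw": 0},
    {"dp": [0.018, -0.154, -0.15], "yaw": 0},
    {"dp": [0.018, -0.154, -0.15], "yaw": 0},
    {"dp": [0.018, -0.154, -0.15], "yaw": 0},
    {"dp": [0.018, -0.154, -0.15], "yaw": 0},
    {"dp": [0.018, -0.154, -0.15], "yaw": 0},
    {"dp": [0.018, -0.154, -0.15], "yaw": 0}
  ]
}}

```text
time_s: 2.43
tcp_pos: [0.4791, -0.1865, 0.1985]
eef_rot: [179.9, 0.0, -78.0]
contact_force: [0.5, 0.6, 1.0]
gripper_width: 0.0876
gripper_force: 0.0
```

```bash
cat >> h.py <<'E'
from scipy.spatial.transform import Rotation as Ro
def wrist(f):
    s,c=cap('wrist',f)
    M=np.eye(4);M[:3,:3]=Ro.from_euler('xyz',s['eef_rot'],degrees=True).as_matrix();M[:3,3]=s['tcp_pos']
    M=M@c['T_tool_cam']; c['R']=M[:3,:3].T; c['t']=-c['R']@M[:3,3]
    return s,c
def onplane(c,uv,z):
    uv=np.atleast_2d(uv).astype(float); d=np.c_[(uv[:,0]-c['cx'])/c['fx'],(uv[:,1]-c['cy'])/c['fy'],np.ones(len(uv))]@c['R']
    o=-c['R'].T@c['t']; return o+d*((z-o[2])/d[:,2])[:,None]
E
python3 - <<'E'
from h import *
import pickle
s,c=wrist('w1.png'); pickle.dump(c,open('w1.pkl','wb')); print(s['tcp_pos'],s['eef_rot'],c['T_tool_cam'],c['fx'])
W=cloud(c);m=(W[...,2]>.055)&(W[...,2]<.07)&(np.hypot(W[...,0]-.478,W[...,1]+.188)<.035)
v,u=np.nonzero(m);print(u.min(),u.max(),v.min(),v.max(),(W[m].min(0)+W[m].max(0))/2,np.ptp(W[m],axis=0))
E
```

```text
[ 0.4791065  -0.18647908  0.19851028] [ 1.79941040e+02  7.73169635e-04 -7.79778893e+01] [[ 7.20953575e-04 -9.67830494e-01 -2.51602095e-01  6.81981584e-02]
 [ 9.99999730e-01  6.62000186e-04  3.18953675e-04 -2.99881144e-04]
 [-1.42132459e-04 -2.51602257e-01  9.67830710e-01 -1.37051806e-01]
 [ 0.00000000e+00  0.00000000e+00  0.00000000e+00  1.00000000e+00]] 299.16560799728956
258 300 182 223 [ 0.47700643 -0.19034857  0.06030745] [0.04013781 0.03992036 0.01016171]
```

View pics/w1.png

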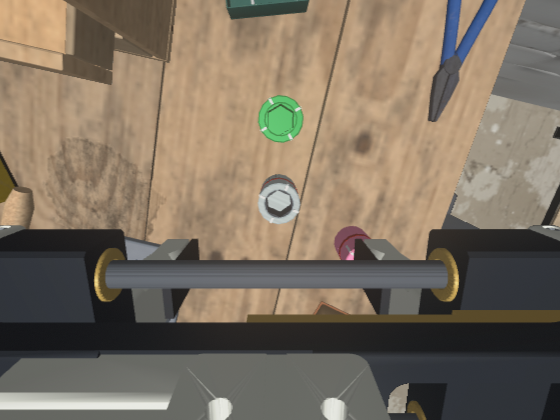

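The wrist view shows the socket at (279,203), between the green and pink decoys, with both fingers clear. Next I'll find the ticks.

```bash
python3 - <<'E'
from h import *
import pickle
c=pickle.load(open('w1.pkl','rb'));I=c['image']
ctr=None
# circle of top rim on z=.062
cv2.imwrite('pics/w1c.png',cv2.resize(I[172:232,249:309,::-1],None,fx=8,fy=8,interpolation=cv2.INTER_CUBIC))
v,u=np.mgrid[172:232,249:309]
P=onplane(c,np.c_[u.ravel(),v.ravel()],.062); g=I[172:232,249:309].min(-1).ravel()
q=P[:,:2]-[.477,-.1903]; r_=np.hypot(*q.T); a=np.degrees(np.arctan2(q[:,1],q[:,0]))
for k in range(-180,180,10):
    m=(r_>.0145)&(r_<.0205)&(abs((a-k+180)%360-180)<6); print(k,int(g[m].max()),int(g[m].mean()),end='; ')
E
```

```text
-180 191 164; -170 190 161; -160 193 159; -150 192 167; -140 193 164; -130 194 162; -120 194 166; -110 213 163; -100 220 182; -90 194 162; -80 193 163; -70 193 167; -60 192 173; -50 194 175; -40 194 173; -30 191 177; -20 190 177; -10 219 198; 0 209 185; 10 197 188; 20 197 187; 30 196 187; 40 197 185; 50 197 187; 60 194 187; 70 216 190; 80 220 199; 90 196 183; 100 195 186; 110 195 184; 120 195 181; 130 195 178; 140 196 180; 150 194 173; 160 219 178; 170 219 181;
```

View pics/w1c.png

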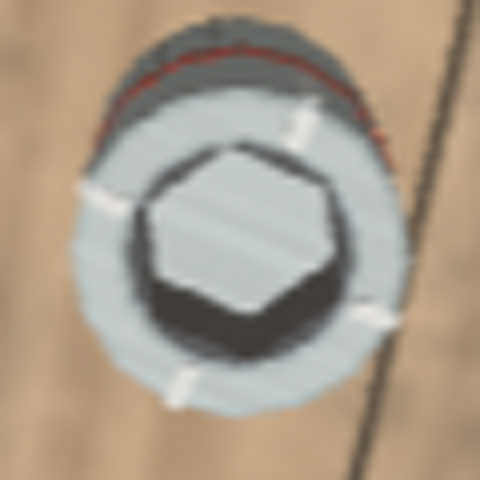

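Crop: four white ticks at crop pixels (302,125), (105,198), (373,316) and (182,388), with the red band below.

```bash
python3 - <<'E'
from h import *
import pickle
c=pickle.load(open('w1.pkl','rb'))
T=np.array([[302,125],[105,198],[373,316],[182,388]])/8-.5+[249,172]
P=onplane(c,T,.062);print(P.mean(0),np.degrees(np.arctan2(*(P-P.mean(0))[:,1::-1].T[0:2])))
print(onplane(c,[279,203.4],.062))
E
```

```text
[ 0.47746829 -0.18963379  0.062     ] [-102.076407    -12.35814468  167.7942657    78.53905187]
[[ 0.47713502 -0.19003493  0.062     ]]
```

Request:
{"op": "apply_moves", "data": {
  "targets": [
    {"dp": [-0.0018, -0.0033, -0.04]},
    {"dp": [-0.0018, -0.0033, -0.08]},
    {"dp": [-0.0018, -0.0033, -0.11]},
    {"dp": [-0.0018, -0.0033, -0.13]},
    {"dp": [-0.0018, -0.0033, -0.14]},
    {"dp": [-0.0018, -0.0033, -0.147]},
    {"dp": [-0.0018, -0.0033, -0.147]},
    {"dp": [-0.0018, -0.0033, -0.147]}
  ]
}}

```text
$.targets[0]: bad value
```

Request:
{"op": "apply_moves", "data": {
  "targets": [
    {"dp": [0, 0, 0]},
    {"dp": [0, 0, 0]},
    {"dp": [0, 0, 0]},
    {"dp": [0, 0, 0]},
    {"dp": [0, 0, 0]},
    {"dp": [0, 0, 0]},
    {"dp": [0, 0, 0]},
    {"dp": [0, 0, 0]},
    {"dp": [0, 0, 0]},
    {"dp": [0, 0, 0]}
  ],
  "grip": 1,
  "squeeze": 35
}}

```text
$.targets[0]: bad value
```

Yaw is required in every row.

Request:
{"op": "apply_moves", "data": {
  "targets": [
    {"dp": [-0.0018, -0.0033, -0.04], "yaw": 0},
    {"dp": [-0.0018, -0.0033, -0.08], "yaw": 0},
    {"dp": [-0.0018, -0.0033, -0.11], "yaw": 0},
    {"dp": [-0.0018, -0.0033, -0.13], "yaw": 0},
    {"dp": [-0.0018, -0.0033, -0.14], "yaw": 0},
    {"dp": [-0.0018, -0.0033, -0.147], "yaw": 0},
    {"dp": [-0.0018, -0.0033, -0.147], "yaw": 0},
    {"dp": [-0.0018, -0.0033, -0.147], "yaw": 0}
  ]
}}

```text
time_s: 3.15
tcp_pos: [0.4786, -0.1892, 0.0529]
eef_rot: [-179.9, -0.0, -77.9]
contact_force: [0.3, 0.0, 0.1]
gripper_width: 0.0876
gripper_force: 0.0
```

Request:
{"op": "apply_moves", "data": {
  "targets": [
    {"dp": [0, 0, 0], "yaw": 0},
    {"dp": [0, 0, 0], "yaw": 0},
    {"dp": [0, 0, 0], "yaw": 0},
    {"dp": [0, 0, 0], "yaw": 0},
    {"dp": [0, 0, 0], "yaw": 0},
    {"dp": [0, 0, 0], "yaw": 0},
    {"dp": [0, 0, 0], "yaw": 0},
    {"dp": [0, 0, 0], "yaw": 0},
    {"dp": [0, 0, 0], "yaw": 0},
    {"dp": [0, 0, 0], "yaw": 0}
  ],
  "grip": 1,
  "squeeze": 35
}}

```text
time_s: 3.98
tcp_pos: [0.4773, -0.1896, 0.0516]
eef_rot: [180.0, -0.0, -77.9]
contact_force: [-0.2, -0.8, 0.4]
gripper_width: 0.0393
gripper_force: 35.0
```

Request:
{"op": "apply_moves", "data": {
  "targets": [
    {"dp": [0, 0, 0.01], "yaw": 0},
    {"dp": [0, 0, 0.03], "yaw": 0},
    {"dp": [0, 0, 0.065], "yaw": 0},
    {"dp": [0, 0, 0.1], "yaw": 0},
    {"dp": [0, 0, 0.135], "yaw": 0},
    {"dp": [0, 0.01, 0.17], "yaw": 0},
    {"dp": [0.01, 0.03, 0.19], "yaw": 0},
    {"dp": [0.03, 0.06, 0.2], "yaw": 0},
    {"dp": [0.05, 0.09, 0.2], "yaw": 0},
    {"dp": [0.07, 0.12, 0.2], "yaw": 0},
    {"dp": [0.09, 0.15, 0.2], "yaw": 0},
    {"dp": [0.11, 0.18, 0.2], "yaw": 0},
    {"dp": [0.12, 0.21, 0.2], "yaw": 0},
    {"dp": [0.124, 0.22, 0.2], "yaw": 0},
    {"dp": [0.124, 0.22, 0.2], "yaw": 0},
    {"dp": [0.124, 0.22, 0.2], "yaw": 0},
    {"dp": [0.124, 0.22, 0.2], "yaw": 0}
  ]
}}

```text
time_s: 5.4
tcp_pos: [0.6007, 0.0297, 0.2516]
eef_rot: [180.0, -0.0, -77.9]
contact_force: [0.0, -0.9, -1.9]
gripper_width: 0.0399
gripper_force: 35.0
```

```bash
python3 - <<'E'
from h import *
import pickle
s,c=wrist('w2.png'); pickle.dump(c,open('w2.pkl','wb')); print(s['tcp_pos'],s['contact_force'],s['gripper_width'])
p=c['R']@np.array([.6175,-.048,.116])+c['t']; u=p[0]/p[2]*c['fx']+c['cx'];v=p[1]/p[2]*c['fy']+c['cy'];print(u,v)
u0,v0=int(u)-40,int(v)-40;print(u0,v0)
cv2.imwrite('pics/w2c.png',cv2.resize(c['image'][max(v0,0):v0+80,u0:u0+80,::-1],None,fx=7,fy=7,interpolation=cv2.INTER_CUBIC))
W=cloud(c)
for lo,hi in((.11,.122),(.09,.1)):
    m=(W[...,2]>lo)&(W[...,2]<hi)&(np.hypot(W[...,0]-.6175,W[...,1]+.048)<.03);w=W[m];print(len(w),(w.min(0)+w.max(0))/2,np.ptp(w,axis=0),np.median(w[:,2]), cv2.minAreaRect((w[:,:2]*1000).astype(np.float32)))
E
```

```text
[0.60067573 0.02972165 0.2516387 ] [ 0.00350134 -0.92101497 -1.86285051] 0.039862410053737876
276.04959485198543 118.39849073257236
236 78
497 [ 0.61661321 -0.04994724  0.1147756 ] [0.02368953 0.0236035  0.00927186] 0.11691018151593396 ((617.010009765625, -50.019187927246094), (18.90135383605957, 19.892038345336914), 67.79989624023438)
477 [ 0.61642703 -0.0499854   0.09700784] [0.03181861 0.03227669 0.00547464] 0.09692841337866531 ((616.4909057617188, -50.097076416015625), (30.963150024414062, 32.25990676879883), 11.44618034362793)
```

View pics/w2c.png

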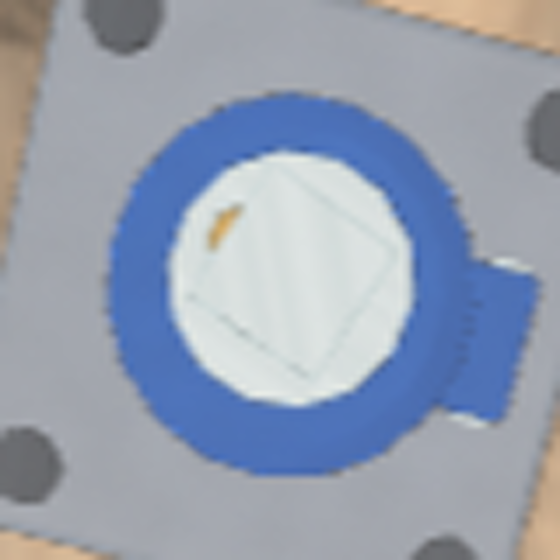

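The crop shows the square's corners near crop pixels (287,168), (397,253), (312,382) and (190,293), with the gold ball at (225,227).

```bash
python3 - <<'E'
from h import *
import pickle
c=pickle.load(open('w2.pkl','rb'))
P=onplane(c,np.array([[275,170],[397,253],[312,382],[190,293]])/7-.5+[236,78],.116)
print(P.round(4))
for i in range(4):
    e=P[(i+1)%4]-P[i];print(np.hypot(*e[:2]),np.degrees(np.arctan2(e[1],e[0]))%90)
print((P[1]+P[3])/2)
W=cloud(c);m=(W[...,2]>.114)&(W[...,2]<.122)&(np.hypot(W[...,0]-.6175,W[...,1]+.048)<.03);w=W[m]
print(cv2.minAreaRect((w[:,:2]*1000).astype(np.float32)))
b=onplane(c,np.array([[225,227]])/7-.5+[236,78],.106);print(b)
E
```

```text
[[ 0.6214 -0.0612  0.116 ]
 [ 0.6046 -0.0548  0.116 ]
 [ 0.6116 -0.0375  0.116 ]
 [ 0.6288 -0.0448  0.116 ]]
0.01800273356529549 69.36822588863666
0.01873266352513116 68.00370271990217
0.018663308028406253 66.94846819682698
0.01797246792854425 65.89114476629055
[ 0.61668478 -0.04978939  0.116     ]
((616.4920654296875, -49.799339294433594), (18.896760940551758, 18.776033401489258), 67.86683654785156)
[[ 0.62649402 -0.05394661  0.106     ]]
```

Request:
{"op": "apply_moves", "data": {
  "targets": [
    {"dp": [0.004, -0.02, 0], "yaw": -3},
    {"dp": [0.009, -0.045, 0], "yaw": -6},
    {"dp": [0.014, -0.07, 0], "yaw": -10},
    {"dp": [0.016, -0.0795, 0], "yaw": -10},
    {"dp": [0.016, -0.0795, -0.02], "yaw": -10},
    {"dp": [0.016, -0.0795, -0.04], "yaw": -10},
    {"dp": [0.016, -0.0795, -0.06], "yaw": -10},
    {"dp": [0.016, -0.0795, -0.071], "yaw": -10},
    {"dp": [0.016, -0.0795, -0.071], "yaw": -10},
    {"dp": [0.016, -0.0795, -0.071], "yaw": -10},
    {"dp": [0.016, -0.0795, -0.071], "yaw": -10},
    {"dp": [0.016, -0.0795, -0.071], "yaw": -10}
  ]
}}

```text
time_s: 6.45
tcp_pos: [0.6182, -0.049, 0.1822]
eef_rot: [-179.9, 0.0, -87.9]
contact_force: [-0.1, -0.4, -2.2]
gripper_width: 0.0397
gripper_force: 35.0
```

```bash
cat > st.py <<'E'
from plant import get_state
import numpy as np
np.set_printoptions(precision=4,suppress=True)
s=get_state()
for k in('time_s','tcp_pos','eef_rot','contact_force','moment','gripper_width'):print(k,s[k])
E
python3 st.py
```

```text
time_s 6.45
tcp_pos [ 0.6182 -0.049   0.1822]
eef_rot [-179.8614    0.0053  -87.8961]
contact_force [-0.0639 -0.4321 -2.1675]
moment [ 0.0735 -0.0706  0.019 ]
gripper_width 0.039656141305133084
```

Request:
{"op": "apply_moves", "data": {
  "targets": [
    {"dp": [0, 0, -0.003], "yaw": 0},
    {"dp": [0, 0, -0.006], "yaw": 0},
    {"dp": [0, 0, -0.008], "yaw": 0},
    {"dp": [0, 0, -0.01], "yaw": 0},
    {"dp": [0, 0, -0.011], "yaw": 0},
    {"dp": [0, 0, -0.012], "yaw": 0},
    {"dp": [0, 0, -0.013], "yaw": 0},
    {"dp": [0, 0, -0.014], "yaw": 0},
    {"dp": [0, 0, -0.014], "yaw": 0},
    {"dp": [0, 0, -0.014], "yaw": 0},
    {"dp": [0, 0, -0.014], "yaw": 0}
  ]
}}

```text
time_s: 7.37
tcp_pos: [0.6174, -0.0491, 0.1666]
eef_rot: [-180.0, -0.0, -87.9]
contact_force: [-0.8, 0.4, -2.7]
gripper_width: 0.0394
gripper_force: 35.0
```

Request:
{"op": "apply_moves", "data": {
  "targets": [
    {"dp": [0, 0, -0.0005], "yaw": 0},
    {"dp": [0, 0, -0.001], "yaw": 0},
    {"dp": [0, 0, -0.0015], "yaw": 0},
    {"dp": [0, 0, -0.002], "yaw": 0},
    {"dp": [0, 0, -0.0025], "yaw": 0},
    {"dp": [0, 0, -0.003], "yaw": 0},
    {"dp": [0, 0, -0.003], "yaw": 0},
    {"dp": [0, 0, -0.003], "yaw": 0},
    {"dp": [0, 0, -0.003], "yaw": 0}
  ]
}}

```text
time_s: 8.12
tcp_pos: [0.6174, -0.0491, 0.1636]
eef_rot: [180.0, -0.0, -87.9]
contact_force: [0.5, -0.5, -2.9]
gripper_width: 0.0395
gripper_force: 35.0
```

```bash
python3 st.py
```

```text
time_s 8.1167
tcp_pos [ 0.6174 -0.0491  0.1636]
eef_rot [179.9998  -0.0007 -87.915 ]
contact_force [ 0.4876 -0.4863 -2.9359]
moment [ 0.0317 -0.0685 -0.0169]
gripper_width 0.03950303432768359
```

Request:
{"op": "apply_moves", "data": {
  "targets": [
    {"dp": [0, 0, -0.0005], "yaw": 0},
    {"dp": [0, 0, -0.001], "yaw": 0},
    {"dp": [0, 0, -0.0015], "yaw": 0},
    {"dp": [0, 0, -0.002], "yaw": 0},
    {"dp": [0, 0, -0.0025], "yaw": 0},
    {"dp": [0, 0, -0.003], "yaw": 0},
    {"dp": [0, 0, -0.003], "yaw": 0},
    {"dp": [0, 0, -0.003], "yaw": 0},
    {"dp": [0, 0, -0.003], "yaw": 0}
  ]
}}

```text
time_s: 8.87
tcp_pos: [0.6174, -0.0491, 0.1606]
eef_rot: [-180.0, -0.0, -87.9]
contact_force: [-1.3, -0.4, -2.6]
gripper_width: 0.0398
gripper_force: 35.0
```

Request:
{"op": "apply_moves", "data": {
  "targets": [
    {"dp": [0, 0, -0.0005], "yaw": 0},
    {"dp": [0, 0, -0.001], "yaw": 0},
    {"dp": [0, 0, -0.0015], "yaw": 0},
    {"dp": [0, 0, -0.002], "yaw": 0},
    {"dp": [0, 0, -0.002], "yaw": 0},
    {"dp": [0, 0, -0.002], "yaw": 0},
    {"dp": [0, 0, -0.002], "yaw": 0}
  ]
}}

```text
time_s: 9.45
tcp_pos: [0.6174, -0.0491, 0.1586]
eef_rot: [180.0, -0.0, -87.9]
contact_force: [0.3, 0.4, -1.8]
gripper_width: 0.0395
gripper_force: 35.0
```

Request:
{"op": "apply_moves", "data": {
  "targets": [
    {"dp": [0, 0, -0.0005], "yaw": 0},
    {"dp": [0, 0, -0.001], "yaw": 0},
    {"dp": [0, 0, -0.0015], "yaw": 0},
    {"dp": [0, 0, -0.002], "yaw": 0},
    {"dp": [0, 0, -0.002], "yaw": 0},
    {"dp": [0, 0, -0.002], "yaw": 0},
    {"dp": [0, 0, -0.002], "yaw": 0}
  ]
}}

```text
time_s: 10.03
tcp_pos: [0.6176, -0.0491, 0.1569]
eef_rot: [-180.0, -0.0, -87.9]
contact_force: [-0.4, -0.0, 2.4]
gripper_width: 0.0392
gripper_force: 35.0
```

```bash
python3 st.py
```

```text
time_s 10.0333
tcp_pos [ 0.6176 -0.0491  0.1569]
eef_rot [-179.9635   -0.0029  -87.9074]
contact_force [-0.3555 -0.0488  2.4279]
moment [ 0.0518 -0.0348  0.0052]
gripper_width 0.03919712967449828
```

Request:
{"op": "apply_moves", "data": {
  "targets": [
    {"dp": [0, 0, -0.0005], "yaw": 0},
    {"dp": [0, 0, -0.001], "yaw": 0},
    {"dp": [0, 0, -0.0015], "yaw": 0},
    {"dp": [0, 0, -0.002], "yaw": 0},
    {"dp": [0, 0, -0.002], "yaw": 0},
    {"dp": [0, 0, -0.002], "yaw": 0}
  ]
}}

```text
time_s: 10.53
tcp_pos: [0.6175, -0.0491, 0.1547]
eef_rot: [-180.0, -0.0, -87.9]
contact_force: [-0.3, 0.0, 2.6]
gripper_width: 0.0397
gripper_force: 35.0
```

Request:
{"op": "apply_moves", "data": {
  "targets": [
    {"dp": [0, 0, -0.0005], "yaw": 0},
    {"dp": [0, 0, -0.001], "yaw": 0},
    {"dp": [0, 0, -0.0015], "yaw": 0},
    {"dp": [0, 0, -0.002], "yaw": 0},
    {"dp": [0, 0, -0.002], "yaw": 0},
    {"dp": [0, 0, -0.002], "yaw": 0}
  ]
}}

```text
time_s: 11.03
tcp_pos: [0.6175, -0.0491, 0.1527]
eef_rot: [-180.0, -0.0, -87.9]
contact_force: [0.3, 0.3, 3.1]
gripper_width: 0.0394
gripper_force: 35.0
```

Request:
{"op": "apply_moves", "data": {
  "targets": [
    {"dp": [0, 0, -0.0005], "yaw": 0},
    {"dp": [0, 0, -0.001], "yaw": 0},
    {"dp": [0, 0, -0.001], "yaw": 0},
    {"dp": [0, 0, -0.001], "yaw": 0}
  ]
}}

```text
time_s: 11.37
tcp_pos: [0.6175, -0.0491, 0.1516]
eef_rot: [-180.0, -0.0, -87.9]
contact_force: [-1.4, 0.5, 5.2]
gripper_width: 0.0395
gripper_force: 35.0
```

Request:
{"op": "apply_moves", "data": {
  "targets": [
    {"dp": [0, 0, -0.0005], "yaw": 0},
    {"dp": [0, 0, -0.001], "yaw": 0},
    {"dp": [0, 0, -0.001], "yaw": 0},
    {"dp": [0, 0, -0.001], "yaw": 0}
  ]
}}

```text
time_s: 11.7
tcp_pos: [0.6175, -0.0491, 0.1507]
eef_rot: [-180.0, -0.0, -87.9]
contact_force: [-0.5, 0.4, 5.1]
gripper_width: 0.0392
gripper_force: 35.0
```

Request:
{"op": "apply_moves", "data": {
  "targets": [
    {"dp": [0, 0, -0.0005], "yaw": 0},
    {"dp": [0, 0, -0.001], "yaw": 0},
    {"dp": [0, 0, -0.0015], "yaw": 0},
    {"dp": [0, 0, -0.002], "yaw": 0},
    {"dp": [0, 0, -0.002], "yaw": 0},
    {"dp": [0, 0, -0.002], "yaw": 0}
  ]
}}

```text
time_s: 12.2
tcp_pos: [0.6177, -0.0491, 0.1489]
eef_rot: [-180.0, -0.0, -87.9]
contact_force: [-0.4, -1.0, 6.6]
gripper_width: 0.0394
gripper_force: 35.0
```

Request:
{"op": "apply_moves", "data": {
  "targets": [
    {"dp": [0, 0, -0.0005], "yaw": 0},
    {"dp": [0, 0, -0.001], "yaw": 0},
    {"dp": [0, 0, -0.001], "yaw": 0},
    {"dp": [0, 0, -0.001], "yaw": 0}
  ]
}}

```text
time_s: 12.53
tcp_pos: [0.6178, -0.0491, 0.1481]
eef_rot: [-179.9, -0.0, -87.9]
contact_force: [-0.2, -0.6, 6.7]
gripper_width: 0.0395
gripper_force: 35.0
```

Request:
{"op": "apply_moves", "data": {
  "targets": [
    {"dp": [0, 0, -0.0005], "yaw": 0},
    {"dp": [0, 0, -0.001], "yaw": 0},
    {"dp": [0, 0, -0.001], "yaw": 0},
    {"dp": [0, 0, -0.001], "yaw": 0}
  ]
}}

```text
time_s: 12.87
tcp_pos: [0.6176, -0.0491, 0.1469]
eef_rot: [-180.0, -0.0, -87.9]
contact_force: [-0.3, -0.3, 5.8]
gripper_width: 0.0398
gripper_force: 35.0
```

```bash
python3 st.py
```

```text
time_s 12.8667
tcp_pos [ 0.6176 -0.0491  0.1469]
eef_rot [-179.9665   -0.0036  -87.9095]
contact_force [-0.2555 -0.2538  5.791 ]
moment [ 0.0772 -0.0037 -0.051 ]
gripper_width 0.039763411144597555
```

Request:
{"op": "apply_moves", "data": {
  "targets": [
    {"dp": [0, 0, -0.0005], "yaw": 0},
    {"dp": [0, 0, -0.001], "yaw": 0},
    {"dp": [0, 0, -0.001], "yaw": 0},
    {"dp": [0, 0, -0.001], "yaw": 0}
  ]
}}

```text
time_s: 13.2
tcp_pos: [0.6171, -0.0491, 0.1452]
eef_rot: [180.0, 0.0, -87.9]
contact_force: [0.3, -0.1, 3.0]
gripper_width: 0.0392
gripper_force: 35.0
```

Request:
{"op": "apply_moves", "data": {
  "targets": [
    {"dp": [0, 0, -0.0005], "yaw": 0},
    {"dp": [0, 0, -0.001], "yaw": 0},
    {"dp": [0, 0, -0.001], "yaw": 0},
    {"dp": [0, 0, -0.001], "yaw": 0}
  ]
}}

```text
time_s: 13.53
tcp_pos: [0.6173, -0.0491, 0.1445]
eef_rot: [180.0, -0.0, -87.9]
contact_force: [1.6, -0.4, 3.5]
gripper_width: 0.0392
gripper_force: 35.0
```

Request:
{"op": "apply_moves", "data": {
  "targets": [
    {"dp": [0, 0, -0.0005], "yaw": 0},
    {"dp": [0, 0, -0.001], "yaw": 0},
    {"dp": [0, 0, -0.001], "yaw": 0},
    {"dp": [0, 0, -0.001], "yaw": 0}
  ]
}}

```text
time_s: 13.87
tcp_pos: [0.6174, -0.0491, 0.1436]
eef_rot: [-180.0, 0.0, -87.9]
contact_force: [0.1, 0.6, 4.0]
gripper_width: 0.0394
gripper_force: 35.0
```

```bash
python3 st.py
```

```text
time_s 13.8667
tcp_pos [ 0.6174 -0.0491  0.1436]
eef_rot [-179.9918    0.0011  -87.9165]
contact_force [0.061  0.6247 4.019 ]
moment [ 0.1027  0.0495 -0.0524]
gripper_width 0.039408096565085815
```

The force fell about 4 N, which is the click. I'll push on well short of the stop to seat it firmly.

Request:
{"op": "apply_moves", "data": {
  "targets": [
    {"dp": [0, 0, -0.0005], "yaw": 0},
    {"dp": [0, 0, -0.001], "yaw": 0},
    {"dp": [0, 0, -0.0015], "yaw": 0},
    {"dp": [0, 0, -0.002], "yaw": 0},
    {"dp": [0, 0, -0.0025], "yaw": 0},
    {"dp": [0, 0, -0.0025], "yaw": 0},
    {"dp": [0, 0, -0.0025], "yaw": 0},
    {"dp": [0, 0, -0.0025], "yaw": 0}
  ]
}}

```text
time_s: 14.53
tcp_pos: [0.6176, -0.0491, 0.1413]
eef_rot: [-180.0, -0.0, -87.9]
contact_force: [0.1, 0.5, 4.8]
gripper_width: 0.0397
gripper_force: 35.0
```

Request:
{"op": "apply_moves", "data": {
  "targets": [
    {"dp": [0, 0, -0.0005], "yaw": 0},
    {"dp": [0, 0, -0.001], "yaw": 0},
    {"dp": [0, 0, -0.0015], "yaw": 0},
    {"dp": [0, 0, -0.002], "yaw": 0},
    {"dp": [0, 0, -0.0025], "yaw": 0},
    {"dp": [0, 0, -0.0025], "yaw": 0},
    {"dp": [0, 0, -0.0025], "yaw": 0},
    {"dp": [0, 0, -0.0025], "yaw": 0}
  ]
}}

```text
time_s: 15.2
tcp_pos: [0.6178, -0.0491, 0.1391]
eef_rot: [-179.9, -0.0, -87.9]
contact_force: [-0.4, 0.6, 7.3]
gripper_width: 0.0393
gripper_force: 35.0
```

```bash
python3 st.py
```

```text
time_s 15.2
tcp_pos [ 0.6178 -0.0491  0.1391]
eef_rot [-179.9391   -0.0091  -87.9028]
contact_force [-0.4206  0.587   7.2661]
moment [ 0.1019  0.0736 -0.0059]
gripper_width 0.039331407512491465
```

Force versus height agrees with the underside resting on the shoulder (about 8 mm of sink). I'll ease up to just below the free height and release.

Request:
{"op": "apply_moves", "data": {
  "targets": [
    {"dp": [0, 0, 0.001], "yaw": 0},
    {"dp": [0, 0, 0.002], "yaw": 0},
    {"dp": [0, 0, 0.003], "yaw": 0},
    {"dp": [0, 0, 0.004], "yaw": 0},
    {"dp": [0, 0, 0.005], "yaw": 0},
    {"dp": [0, 0, 0.006], "yaw": 0},
    {"dp": [0, 0, 0.007], "yaw": 0},
    {"dp": [0, 0, 0.007], "yaw": 0},
    {"dp": [0, 0, 0.007], "yaw": 0},
    {"dp": [0, 0, 0.007], "yaw": 0}
  ]
}}

```text
time_s: 16.03
tcp_pos: [0.6172, -0.0491, 0.1453]
eef_rot: [180.0, -0.0, -87.9]
contact_force: [-0.2, -0.3, 2.2]
gripper_width: 0.0393
gripper_force: 35.0
```

Request:
{"op": "apply_moves", "data": {
  "targets": [
    {"dp": [0, 0, 0], "yaw": 0},
    {"dp": [0, 0, 0], "yaw": 0},
    {"dp": [0, 0, 0], "yaw": 0},
    {"dp": [0, 0, 0], "yaw": 0},
    {"dp": [0, 0, 0], "yaw": 0},
    {"dp": [0, 0, 0], "yaw": 0},
    {"dp": [0, 0, 0], "yaw": 0},
    {"dp": [0, 0, 0], "yaw": 0},
    {"dp": [0, 0, 0], "yaw": 0},
    {"dp": [0, 0, 0], "yaw": 0}
  ],
  "grip": -1
}}

```text
time_s: 16.87
tcp_pos: [0.6174, -0.0491, 0.1456]
eef_rot: [180.0, -0.0, -87.9]
contact_force: [0.5, -0.1, -1.1]
gripper_width: 0.0873
gripper_force: 0.0
```

Next I'll retreat straight up, then back along +y, and check the seat height.

Request:
{"op": "apply_moves", "data": {
  "targets": [
    {"dp": [0, 0, 0.01], "yaw": 0},
    {"dp": [0, 0, 0.03], "yaw": 0},
    {"dp": [0, 0, 0.06], "yaw": 0},
    {"dp": [0, 0, 0.1], "yaw": 0},
    {"dp": [0, 0, 0.13], "yaw": 0},
    {"dp": [-0.01, 0.04, 0.14], "yaw": 0},
    {"dp": [-0.016, 0.08, 0.14], "yaw": 0},
    {"dp": [-0.016, 0.08, 0.14], "yaw": 0},
    {"dp": [-0.016, 0.08, 0.14], "yaw": 0},
    {"dp": [-0.016, 0.08, 0.14], "yaw": 0},
    {"dp": [-0.016, 0.08, 0.14], "yaw": 0},
    {"dp": [-0.016, 0.08, 0.14], "yaw": 0}
  ]
}}

```text
time_s: 17.87
tcp_pos: [0.6014, 0.03, 0.2855]
eef_rot: [180.0, -0.0, -88.0]
contact_force: [-0.0, 0.0, -0.0]
gripper_width: 0.0877
gripper_force: 0.0
```

```bash
python3 - <<'E'
from h import *
s,c=wrist('w3.png');_,b=cap('side');_,a=cap('top')
I=c['image'][:,:,::-1];J=cv2.resize(b['image'][180:260,160:260,::-1],None,fx=4.2,fy=5.25)
J=cv2.resize(b['image'][180:260,160:260,::-1],(350,280));cv2.imwrite('pics/f.png',np.hstack([I[20:300,60:460],J]))
for n,x in(('w',c),('t',a)):
    W=cloud(x);d=np.hypot(W[...,0]-.617,W[...,1]+.0495);m=(d<.025)&(W[...,2]>.12);w=W[m];m2=m&(d>.0145)&(d<.019)
    print(n,np.median(W[m2][:,2]),np.percentile(W[m2][:,2],[10,90]),(w.min(0)+w.max(0))/2,np.ptp(w,axis=0))
W=cloud(a);w=W[170:222,340:400].reshape(-1,3);w=w[(w[:,2]>.015)&(w[:,2]<.05)];print('box',(w.min(0)+w.max(0))/2)
E
```

```text
w 0.158790234782233 [0.15786992 0.15973421] [ 0.61728793 -0.04934953  0.14577745] [0.03913547 0.03909009 0.03028234]
t 0.15597030303761356 [0.13012109 0.15973819] [ 0.61809049 -0.04896429  0.14216837] [0.04020101 0.03861365 0.0434644 ]
box [ 0.54123921 -0.41172623  0.02406984]
```

View pics/f.png

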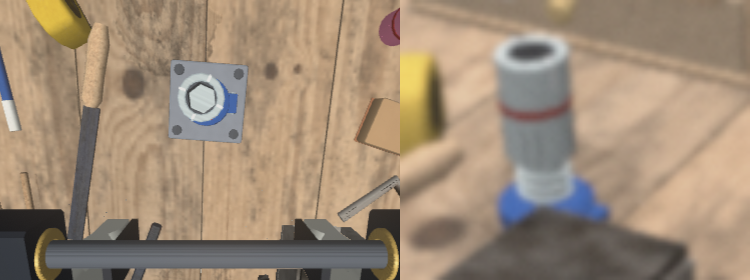

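The socket stands upright on the spindle. Its rim reads 0.1588 m, against 0.158 m expected and a camera bias of about +0.9 mm, so it is home. The screw box has not moved.

```bash
python3 -c "
from plant import r
print(r.close_job())"
```

```text
the job is handed in; nothing more can be done
None
```

The red-banded socket is fully home on the nutrunner's square drive: I felt the ball click, the rim height matches the seated height to within 1 mm, the gripper has let go and is clear, and I handed the job in at about 18 s.

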